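# Right the tipped vial and hold the bay cover ready for its screws

### The job

A vial with an orange cap has tipped over against the rail of the vial bay: stand it upright in the lane between its two white-capped neighbours and let go of it. Then take the white cover plate by its blue grip and hold it level and still about two centimetres above the four posts of the bay, touching neither posts nor vials, its four holes centred over the threaded holes in the post tops so that the screws can be started; finish while still holding it there. Leave everything else where it is.

Things in the scene. Friction and masses are not known exactly. Their poses are not given: they have to be found in the camera images.
- bay: vial bay, fixed: grey base 108 (x) x 256 (y) x 8 mm, origin centred under it, z up. A lane 44 mm wide runs along y over its middle between two blue rails (6 mm thick, 196 mm long, tops 30 mm above the origin); lane floor 8 mm above the origin. Four aluminium posts, 18 mm diameter, at x = +-38, y = +-112 mm, tops 100 mm above the origin. Stands left or right of the robot's middle
- tipped_vial: loose vial, 50 to 100 g: amber, white label, orange cap (top 18 mm), a plain cylinder 28 mm in diameter, 76 mm long. Origin at its foot's centre, z along its axis to the cap. At first it leans about 50 degrees towards the bay's -x (robot) side, near the lane's middle: foot against the +x rail, side resting on the -x rail. Standing in the lane, its origin is 8 mm above the bay's
- vial_a: standing neighbour vial, loose, same size, white cap; origin at the centre of its foot, z up; about 78 mm to the bay's +y side of the lane's middle
- vial_b: standing neighbour vial, loose, same size, white cap; origin at the centre of its foot, z up; about 78 mm to the bay's -y side of the lane's middle
- cover: white cover plate, loose, 0.2 to 0.4 kg, lying flat on the bench: 104 (x) x 252 (y) x 5 mm, origin centred under it, z up. On its middle stands a blue grip fin 16 mm thick (x), 64 mm long (y), its top 47 mm above the underside. Holes of 16 mm diameter at x = +-38, y = +-112 mm; it fits either way round (half turn about z)
- hole0 (a point): centre of the cover's hole at x = +38, y = +112 mm of the cover, in the plane of its underside
- hole2 (a point): centre of the cover's hole at x = -38, y = -112 mm of the cover, in the plane of its underside
- post0 (a point): threaded 6 mm hole in the middle of the post top at x = +38, y = +112 mm of the bay, 100 mm above the bay's underside
- post2 (a point): threaded 6 mm hole in the middle of the post top at x = -38, y = -112 mm of the bay, 100 mm above the bay's underside
- wash_bottle: bystander: white wash bottle, 64 mm diameter, 150 mm tall, origin under its middle
- beaker: bystander: white open beaker, 70 mm diameter, 85 mm tall, origin under its middle
- screwdriver: bystander: screwdriver lying on the bench, 180 mm long
- jar: bystander: amber jar, 60 mm diameter, 85 mm tall, origin under its middle
Mind the look-alikes: they are no part of the job. Leave any pink or purple look-alike of the tipped_vial alone.

How it is judged:
By the outcome, as a careful person would: the job done as asked, in the order asked, and still so for the second after the job is handed in, while the arm keeps its last pose, push and grip.
It also fails if it takes over 62 s, if anything falls off the work surface, if the arm or the gripper's body presses on something with over 40 N, if the wrist force passes 120 N, or if a joint passes its speed limit or range.

### The arm

A 6-joint arm with a two-finger parallel gripper is mounted at the origin on the work surface. World frame = base frame: x ahead of the robot, y to its left, z up, the work surface at z = 0. Lengths are in m, angles in rad, forces in N, time in s.
With the tool pointing down it reaches from about 0.4 to 0.825 m from the base axis. Payload 7 kg.
Tool frame: the origin (TCP) lies on the centre line of the jaws, within the pads' length; the fingertips stand tip_reach ahead of it and the grasp point (between the pads) is the TCP (tip_reach is the distance from the TCP to the fingertips, in m); z points along the fingers, y is the line along which they close (so a half turn about z gives the same grasp; the last joint's range is limited). The gripper opens to 88 mm and grips with 3 to 60 N. Pads are 19 mm wide; open, the fingers measure 130 mm over their backs; the gripper's body (78 mm by 193 mm) begins 47 mm behind the grasp point.
Start: joints at [-0.922, 0.359, 0.012, 0, -1.224, -0.288], TCP at [0.238, -0.632, 0.221] pointing down, gripper open.
Joint ranges: [-3.07, 3.07], [-1.43, 2.12], [-1.02, 1.25], [-3.03, 1.67], [-3.05, -0], [-3.03, 3.03]. Speed limits (rad/s): [2.39, 2.39, 3.01, 3.14, 3.14, 3.14].

### API

Orientations are given as [roll, pitch, yaw] about the fixed x, y, z axes, in that order (R = Rz(yaw) Ry(pitch) Rx(roll)).
In Python, from station import get_state, grab_frame, calibration, job_done, find_in, mark_of, tip_reach gives the robot as it stands.
- The arm moves only by the shell command python3 -m handwheel 'ROWS' [OPENING] [FORCE]. ROWS is JSON, a list of rows, each an object with "delta_pos": the shift along the world's x, y, z in units of 30 mm (1.0 is 30 mm), a list of three; "dr": the turn, a rotation vector about the world's x, y, z in degrees, a list of three. In form: [{"delta_pos": [tx, ty, tz], "dr": [rx, ry, rz]}, ...]. A call has 1 to 10 rows; each row shifts and turns the commanded pose from where the row before left it; what a row does not reach is not made up. A row lasts 1/10 s, in which the tool goes at most 50 mm and 8.59 degrees, less where a joint would pass 70% of its speed; a pose out of reach is approached as far as the arm can. A call is refused whole if a number of a shift passes 1 or a number of a turn 8.59, either way. A call with a gripper value outside its range is refused whole. OPENING is the closure, from -1 (fully open) to 1 (shut), set as the call begins (- or left out, the last holds). The fingers move at their own pace and stop on an object; FORCE is the grip in N (left out, the last holds). Time passes only in rows, so rows that do not move let the fingers close. It gives the time, the measured TCP pose, the force, the opening and the grip force at its end, in the units of the state.
- get_state(): the state, without advancing time (a new reading comes with each control period).
- grab_frame(name): name is "scene" or "top" or "wrist"; returns the picture (480x640x3 uint8, red, green, blue); there is no depth.
- calibration(name): a dict with "fx", "fy", "cx", "cy" (pixels), "k1" (the pictures are not rectified: a ray, as slopes to the right and down, at radius r is drawn at 1 + k1 r^2 times it, then the intrinsics apply), "extrinsics" (4x4, takes a point from world to camera coordinates). Camera axes: x right, y down, z forward; pixel columns grow to the right and rows downward; lengths in m; the calibration is good to about 2 mm. A picture is of the moment at which its call begins: read the wrist's pose just before it. calibration takes no time and is no camera call; for the wrist camera it gives the pose at the moment of the call.
- job_done(): hands the job in; it is judged then, once.
Trained networks look in the newest picture that a camera, given by its name, has taken for a name from the list of things; names that differ only in an ending like _2 or _b are one class to them, and where a whole thing is asked for, a point or a joint stands for the part that bears it (a point fixed in the world has none). Each returns a list of dicts, best first, with "conf" (0 to 1); they miss things now and then, are a little off and sometimes report something else, mostly with a low value. They report only what shows in the picture. A call takes as long as a camera call. They do not tell look-alikes from the thing itself.
- find_in(camera, query): "location" ([column, row] in pixels, amid what is visible of it).
- mark_of(camera, query): "location" ([column, row] in pixels: a listed point, or the origin of a listed thing).
The state is a dict: "t": time; "q": joint angles; "qd": joint speeds; "joint_efforts": joint torques, N m; "eef_pos": TCP position; "ee_rot": TCP orientation; "force": force on the tool from outside, world axes, zero at the start; "moment": the same for the moment, N m; "width": finger opening in m; "gripper_force": force on a finger pad.
Only numpy, scipy, OpenCV 4.12 (cv2) and the standard library are available. Lean on these libraries where they do the work, as an engineer would, in place of code of your own. Each camera call takes 0.05 s, during which the arm holds its last target. There are 200 camera calls.

## Working session

There is one attempt and no reset: what is moved stays moved. The work goes in short steps, Python scripts to look and compute and a shell command to move; the robot and the scene stay as the last step left them, time stands still between calls to the robot, and variables do not carry over. Pictures are saved under pics/ and viewed, at most 10 in all, crops included, and the job is handed in when it is done.

```bash
mkdir -p pics; ls
cat > h.py <<'E'
import numpy as np, cv2, sys
from station import *
def save(cam,name):
    im=grab_frame(cam); cv2.imwrite(f'pics/{name}.png',im[:,:,::-1]); return im
def ray(cam,px,c=None):
    c=c or calibration(cam)
    d=np.array([(px[0]-c['cx'])/c['fx'],(px[1]-c['cy'])/c['fy']]); u=d.copy()
    for _ in range(20): u=d/(1+c['k1']*(u@u))
    E=np.array(c['extrinsics']); R,t=E[:3,:3],E[:3,3]
    v=R.T@np.array([u[0],u[1],1]); return -R.T@t, v
def atz(cam,px,z,c=None):
    o,v=ray(cam,px,c); return o+v*(z-o[2])/v[2]
def proj(cam,P,c=None):
    c=c or calibration(cam); E=np.array(c['extrinsics']); p=(E[:3,:3]@np.array(P,float).T).T+E[:3,3]
    u=p[...,:2]/p[...,2:]; u=u*(1+c['k1']*(u**2).sum(-1,keepdims=True))
    return u*[c['fx'],c['fy']]+[c['cx'],c['cy']]
E
python3 - <<'E'
from h import *
print({k:v for k,v in get_state().items() if k in('t','eef_pos','ee_rot','width')},tip_reach)
for c in('top','scene'):
    save(c,c+'0'); print(c,calibration(c))
    for q in ('bay','tipped_vial','vial_a','cover','hole0','hole2','post0','post2'):
        print(q,[(np.round(d['location']).tolist(),round(d['conf'],2)) for d in mark_of(c,q)][:5])
E
```

```text
pics
{'t': 0.0, 'eef_pos': array([ 0.2380955 , -0.63104753,  0.22050019]), 'ee_rot': array([ 3.13986418e+00, -1.50010233e-04, -2.78087898e+00]), 'width': 0.08700999126155615} 0.019
top {'fx': 485.4450594911471, 'fy': 485.4450594911471, 'cx': 318.28524726925707, 'cy': 238.1067281522157, 'k1': -0.1345175537231799, 'extrinsics': array([[-0.02335456, -0.9991127 , -0.0350482 ,  0.03166833],
       [-0.98455503,  0.02907054, -0.17264502,  0.59685745],
       [ 0.1735107 ,  0.03047483, -0.98436036,  0.90401339],
       [ 0.        ,  0.        ,  0.        ,  1.        ]])}
bay [([247.0, 271.0], 0.69), ([347.0, 152.0], 0.59)]
tipped_vial [([280.0, 179.0], 0.87), ([250.0, 265.0], 0.78), ([227.0, 345.0], 0.7), ([148.0, 198.0], 0.63)]
vial_a [([280.0, 262.0], 0.59)]
cover [([428.0, 266.0], 0.56)]
hole0 [([372.0, 262.0], 0.84), ([486.0, 268.0], 0.59)]
hole2 [([372.0, 262.0], 0.84), ([486.0, 268.0], 0.59)]
post0 [([302.0, 274.0], 0.93), ([177.0, 260.0], 0.85)]
post2 [([302.0, 274.0], 0.93), ([177.0, 260.0], 0.85)]
scene {'fx': 486.29969310022784, 'fy': 486.29969310022784, 'cx': 314.55541399402415, 'cy': 246.09071115717762, 'k1': -0.08968489176392759, 'extrinsics': array([[ 0.80109363,  0.59853553, -0.0020513 , -0.45330038],
       [ 0.35602039, -0.47925521, -0.80222436, -0.12435302],
       [-0.48114288,  0.64192652, -0.59701915,  1.27331466],
       [ 0.        ,  0.        ,  0.        ,  1.        ]])}
bay [([347.0, 243.0], 0.56)]
tipped_vial [([309.0, 208.0], 0.87), ([411.0, 287.0], 0.67), ([353.0, 238.0], 0.64), ([347.0, 241.0], 0.3)]
vial_a [([360.0, 222.0], 0.84), ([335.0, 260.0], 0.57)]
cover [([234.0, 337.0], 0.95)]
hole0 [([181.0, 379.0], 0.75), ([286.0, 306.0], 0.61)]
hole2 [([181.0, 379.0], 0.75), ([286.0, 306.0], 0.61)]
post0 [([381.0, 185.0], 0.97), ([353.0, 238.0], 0.43)]
post2 [([381.0, 185.0], 0.97), ([353.0, 238.0], 0.43)]
```

View pics/top0.png

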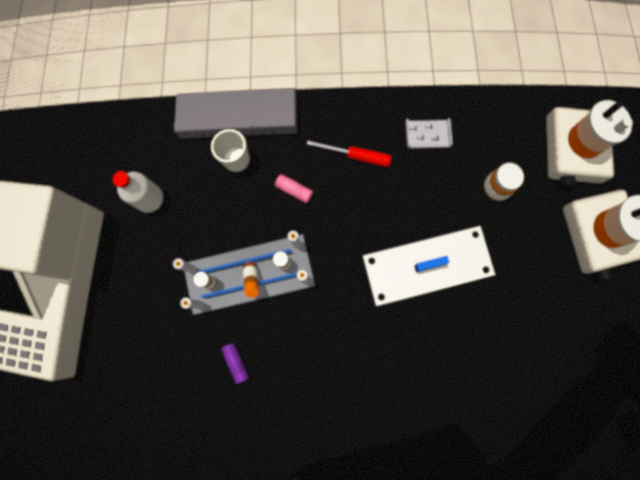

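View pics/scene0.png

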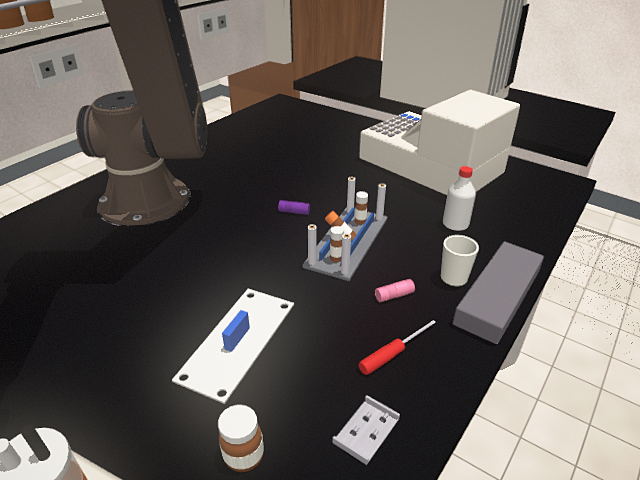

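The top view shows the bay left of the robot, with post tops near (178,264), (293,236), (302,274) and (186,303). The orange-capped vial leans to image-down at (251,288), and the cover lies on the right at (430,265). The pink and purple vials are decoys.

```bash
cat >> h.py <<'E'
from scipy.optimize import least_squares
C4=np.array([[38,112],[38,-112],[-38,-112],[-38,112]])/1000.
def fitpose(cams,obs,z,g):
    # obs: dict cam->4x2 (order C4), points at height z ; pose x,y,yaw
    def P(p):
        c,s=np.cos(p[2]),np.sin(p[2]); xy=C4@np.array([[c,s],[-s,c]])+p[:2]
        return np.c_[xy,np.full(4,z)]
    f=lambda p:np.concatenate([(proj(k,P(p),cams[k])-obs[k])[~np.isnan(np.array(obs[k])).any(1)].ravel() for k in obs])
    r=least_squares(f,g); return r.x,np.abs(r.fun).round(1)
E
python3 - <<'E'
from h import *
cams={c:calibration(c) for c in('top','scene')}
n=np.nan
post={'top':[(178,264),(293,236),(302,275),(186,303)]}
posts=dict(post,scene=[(381,185),(346,239),(312,228),(351,179)])
hole={'top':[(372,261),(476,234),(486,269),(379,297)]}
holes=dict(hole,scene=[(285,306),(221,393),(183,378),(250,295)])
for o,z in((post,.1),(posts,.1),({'scene':posts['scene']},.1),(hole,.005),(holes,.005),({'scene':holes['scene']},.005)):
    g=[.5,.1,.2]; p,r=fitpose(cams,o,z,g); print(np.round(p,4),np.degrees(p[2]).round(2),r.max())
E
```

```text
[0.5339 0.1635 0.2135] 12.23 0.3
[0.5358 0.1629 0.2169] 12.43 3.8
[0.5411 0.1576 0.2199] 12.6 1.6
[ 0.543  -0.2078  0.2173] 12.45 1.8
[ 0.5458 -0.2087  0.2187] 12.53 2.3
[ 0.5491 -0.2102  0.217 ] 12.43 0.6
```

```bash
python3 -m handwheel '[{"delta_pos":[0.65,0.95,0.1],"dr":[0,0,-0.83]},{"delta_pos":[0.65,0.95,0.1],"dr":[0,0,-0.83]},{"delta_pos":[0.65,0.95,0.1],"dr":[0,0,-0.83]},{"delta_pos":[0.65,0.95,0.1],"dr":[0,0,-0.83]},{"delta_pos":[0.65,0.95,0.1],"dr":[0,0,-0.83]},{"delta_pos":[0.65,0.95,0.1],"dr":[0,0,-0.83]},{"delta_pos":[0.65,0.95,0.1],"dr":[0,0,-0.83]},{"delta_pos":[0.65,0.95,0.1],"dr":[0,0,-0.83]},{"delta_pos":[0.65,0.95,0.1],"dr":[0,0,-0.83]},{"delta_pos":[0.65,0.95,0.1],"dr":[0,0,-0.83]}]' -0.1
python3 -m handwheel '[{"delta_pos":[0.2,0.95,0.1],"dr":[0,0,0]},{"delta_pos":[0.2,0.95,0.1],"dr":[0,0,0]},{"delta_pos":[0.2,0.95,0.1],"dr":[0,0,0]},{"delta_pos":[0.2,0.95,0.1],"dr":[0,0,0]},{"delta_pos":[0.2,0.95,0.1],"dr":[0,0,0]},{"delta_pos":[0.2,0.95,0.1],"dr":[0,0,0]},{"delta_pos":[0.2,0.95,0.1],"dr":[0,0,0]},{"delta_pos":[0.2,0.95,0.1],"dr":[0,0,0]},{"delta_pos":[0.2,0.95,0.1],"dr":[0,0,0]},{"delta_pos":[0.2,0.95,0.1],"dr":[0,0,0]}]'
python3 -m handwheel '[{"delta_pos":[-0.1,0.9,0],"dr":[0,0,0]},{"delta_pos":[-0.1,0.9,0],"dr":[0,0,0]},{"delta_pos":[-0.1,0.9,0],"dr":[0,0,0]},{"delta_pos":[-0.1,0.9,0],"dr":[0,0,0]},{"delta_pos":[-0.1,0.9,0],"dr":[0,0,0]},{"delta_pos":[-0.1,0.9,0],"dr":[0,0,0]},{"delta_pos":[-0.1,0.9,0],"dr":[0,0,0]},{"delta_pos":[0,0,0],"dr":[0,0,0]},{"delta_pos":[0,0,0],"dr":[0,0,0]}]'
python3 - <<'E'
from h import *
cal=calibration('wrist'); save('wrist','w1')
s=get_state(); print(s['t'],s['eef_pos'],np.degrees(s['ee_rot']),s['width'])
E=np.array(cal['extrinsics']);print(-E[:3,:3].T@E[:3,3],E[:3,:3].round(2))
for q in ('tipped_vial','vial_a','post0'):
    print(q,[(np.round(d['location']).tolist(),round(d['conf'],2)) for d in mark_of('wrist',q)][:5])
import json; json.dump({k:(np.array(v).tolist()) for k,v in cal.items()},open('w1.json','w'))
E
```

```text
t: 1.9
eef_pos: [0.4339, -0.3453, 0.2519]
ee_rot: [-3.141, 0.0, -2.926]
force: [-0.7, 0.3, 0.0]
width: 0.048
gripper_force: 0.0
t: 2.9
eef_pos: [0.4933, -0.0603, 0.2819]
ee_rot: [-3.142, 0.001, -2.926]
force: [0.2, 0.2, 0.9]
width: 0.0483
gripper_force: 0.0
t: 3.8
eef_pos: [0.4721, 0.1279, 0.2815]
ee_rot: [3.142, 0.0, -2.924]
force: [-0.8, 0.3, -0.6]
width: 0.0483
gripper_force: 0.0
3.85 [0.4721507  0.12738022 0.28150466] [-1.79997577e+02 -7.73788982e-04 -1.67593982e+02] 0.04838094652715695
[0.40839592 0.11392265 0.44418303] [[-0.22  0.98  0.  ]
 [ 0.95  0.21  0.25]
 [ 0.24  0.05 -0.97]]
tipped_vial [([399.0, 156.0], 0.98), ([325.0, 274.0], 0.93), ([57.0, 206.0], 0.45)]
vial_a [([394.0, 265.0], 0.84), ([274.0, 263.0], 0.83)]
post0 [([230.0, 252.0], 0.94)]
```

View pics/w1.png

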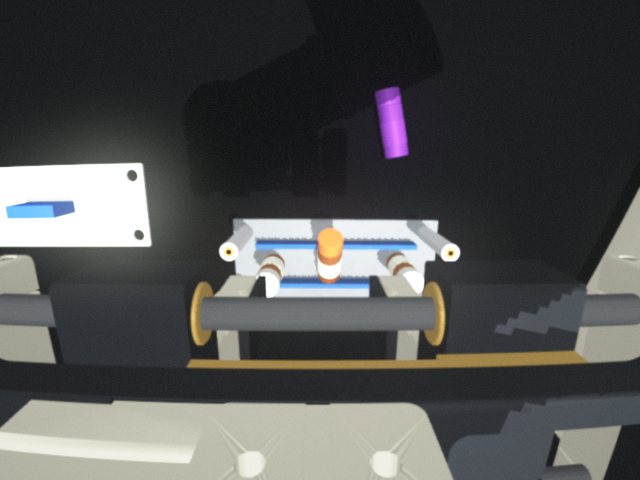

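The wrist view shows the two robot-side post tops at (229,252) and (450,253). The vial's orange cap is near (330,240) with its body running to (328,280), and it leans in the lane as described.

Run:
```python
from h import *
import json
c=json.load(open('w1.json'))
A=atz('w',(229,252),.1,c);B=atz('w',(450,253),.1,c)  # x=-38, y=-112 / +112
d=B-A; yaw=np.arctan2(-d[0],d[1]); print(A,B,np.linalg.norm(d[:2]),np.degrees(yaw))
X=np.array([np.cos(yaw),np.sin(yaw)]);Y=np.array([-X[1],X[0]])
o=(A+B)[:2]/2+.038*X; print('bay',o)
# vial: pixels -> intersect plane at bay y = const : estimate y from cap & body
for px,z in(((330,238),.068),((328.5,270),.035),((258,288),.084),((415,288),.084)):
    p=atz('w',px,z,c)[:2]-o; print(px,p@X,p@Y)
for y in(-.005,0,.005):
  f=np.r_[o+.013*X+y*Y,.0187]; a=np.r_[-np.sin(np.radians(50))*X,np.cos(np.radians(50))]
  print(y,proj('w',np.array([f,f+.058*a,f+.076*a]),c).round(1).tolist())
im=cv2.imread('pics/w1.png'); cv2.imwrite('pics/w1c.png',cv2.resize(im[190:320,200:480],None,fx=2.8,fy=2.8,interpolation=cv2.INTER_CUBIC))
```

```text
[0.52257623 0.04815417 0.1       ] [0.47551148 0.26611516 0.1       ] 0.2229844942920044 12.184911085832175
bay [0.53618777 0.16515523]
(330, 238) -0.045260736590187464 -0.009048771825311651
(328.5, 270) 0.002349332749157776 -0.009077647303047342
(258, 288) 0.006697125654873415 -0.08646642280539521
(415, 288) 0.006038520658329967 0.08316678351203566
-0.005 [[331.2, 273.9], [333.1, 247.5], [333.7, 238.0]]
0 [[335.2, 273.9], [337.5, 247.5], [338.3, 238.0]]
0.005 [[339.2, 273.9], [342.0, 247.5], [342.9, 238.0]]
```

View pics/w1c.png

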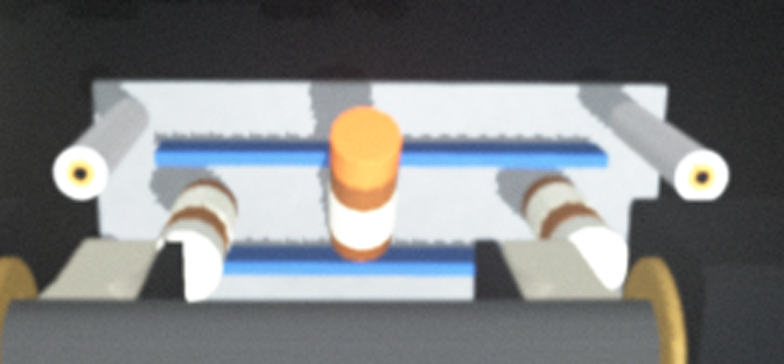

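```bash
python3 -m handwheel '[{"delta_pos":[-0.06,0.05,-0.3],"dr":[1.52,-6.98,0]},{"delta_pos":[-0.06,0.05,-0.3],"dr":[1.52,-6.98,0]},{"delta_pos":[-0.06,0.05,-0.3],"dr":[1.52,-6.98,0]},{"delta_pos":[-0.06,0.05,-0.3],"dr":[1.52,-6.98,0]},{"delta_pos":[-0.06,0.05,-0.3],"dr":[1.52,-6.98,0]},{"delta_pos":[-0.06,0.05,-0.3],"dr":[1.52,-6.98,0]},{"delta_pos":[-0.06,0.05,-0.3],"dr":[1.52,-6.98,0]},{"delta_pos":[0,0,0],"dr":[0,0,0]},{"delta_pos":[0,0,0],"dr":[0,0,0]}]'
cat > err.py <<'E'
from h import *
from scipy.spatial.transform import Rotation as R
def err(target,tilt,yaw=12.3):
    s=get_state(); r=R.from_euler('xyz',s['ee_rot'])
    want=R.from_rotvec(np.radians(tilt)*np.array([np.sin(np.radians(yaw)),-np.cos(np.radians(yaw)),0]))*R.from_euler('xyz',[np.pi,0,np.radians(yaw-180)])
    print('units to go',((np.array(target)-s['eef_pos'])/.03).round(3),'dr',np.degrees((want*r.inv()).as_rotvec()).round(2),'F',s['force'],'t',s['t'],'q',np.round(s['q'],2))
def bay(x,y,z,o=(.536,.1645),yaw=12.3):
    c,s_=np.cos(np.radians(yaw)),np.sin(np.radians(yaw)); return np.array([o[0]+c*x-s_*y,o[1]+s_*x+c*y,z])
E
python3 -c "
from err import *
err(bay(-.0805,-.0085,.097),50)"
```

```text
t: 4.9
eef_pos: [0.5017, 0.1342, 0.3147]
ee_rot: [3.12, 0.723, -2.928]
force: [0.2, -0.1, -0.3]
width: 0.0485
gripper_force: 0.0
units to go [-1.419  0.163 -7.257] dr [ 1.   -8.58 -0.82] F [ 0.20933177 -0.10737815 -0.31250889] t 4.9 q [ 0.75 -0.38 -1.02  0.88 -0.43 -2.83]
```

Joint 3 hit its limit at 41°, so I'll use a 35° tilt, which leaves the vial 15° off the tool axis.

```bash
python3 -c "
from err import *
err(bay(-.0704,-.0085,.109),35); err(bay(-.0704,-.0085,.109),41)"
```

```text
units to go [-1.09   0.235 -6.857] dr [-2.29  6.05 -0.7 ] F [ 0.20933177 -0.10737815 -0.31250889] t 4.9 q [ 0.75 -0.38 -1.02  0.88 -0.43 -2.83]
units to go [-1.09   0.235 -6.857] dr [-0.98  0.2  -0.75] F [ 0.20933177 -0.10737815 -0.31250889] t 4.9 q [ 0.75 -0.38 -1.02  0.88 -0.43 -2.83]
```

```bash
python3 -m handwheel '[{"delta_pos":[-0.2,0.05,-0.8],"dr":[-2.29,6.05,-0.7]},{"delta_pos":[-0.15,0.03,-0.8],"dr":[0,0,0]},{"delta_pos":[-0.15,0.03,-0.8],"dr":[0,0,0]},{"delta_pos":[-0.15,0.03,-0.8],"dr":[0,0,0]},{"delta_pos":[-0.15,0.03,-0.8],"dr":[0,0,0]}]'
python3 -c "
from err import *
err(bay(-.0704,-.0085,.109),35); err(bay(-.0704,-.0085,.109),41)"
```

```text
t: 5.4
eef_pos: [0.4939, 0.1408, 0.2267]
ee_rot: [3.132, 0.556, -2.924]
force: [-0.1, 0.5, -0.4]
width: 0.0483
gripper_force: 0.0
units to go [-0.828  0.014 -3.925] dr [ 0.22 -3.18 -0.49] F [-0.06224726  0.54047451 -0.37323636] t 5.4 q [ 0.77 -0.24 -1.02  0.75 -0.41 -2.76]
units to go [-0.828  0.014 -3.925] dr [ 1.52 -9.03 -0.52] F [-0.06224726  0.54047451 -0.37323636] t 5.4 q [ 0.77 -0.24 -1.02  0.75 -0.41 -2.76]
```

```bash
python3 -m handwheel '[{"delta_pos":[0.1,0.05,-0.7],"dr":[0.5,4,-0.2]},{"delta_pos":[0.1,0.05,-0.7],"dr":[0,0,0]},{"delta_pos":[0.1,0.05,-0.7],"dr":[0,0,0]},{"delta_pos":[0,0,-0.7],"dr":[0,0,0]},{"delta_pos":[0,0,0],"dr":[0,0,0]}]'
python3 -c "
from err import *
err(bay(-.036,-.0085,.120),30)"
```

```text
t: 5.9
eef_pos: [0.5107, 0.1437, 0.156]
ee_rot: [3.1, 0.462, -2.941]
force: [-0.3, -0.4, -0.1]
width: 0.048
gripper_force: 0.0
units to go [-0.27   0.162 -1.202] dr [-1.34 -3.88 -0.36] F [-0.34535005 -0.36356475 -0.11494213] t 5.9 q [ 0.68 -0.08 -1.02  0.71 -0.26 -2.7 ]
```

```bash
python3 -m handwheel '[{"delta_pos":[-0.15,0.07,-0.6],"dr":[-0.5,-1,-0.2]},{"delta_pos":[-0.15,0.06,-0.6],"dr":[-0.5,0,-0.2]},{"delta_pos":[0,0,-0.5],"dr":[0,0,0]},{"delta_pos":[0,0,0],"dr":[0,0,0]}]'
python3 -c "
from err import *
err(bay(-.0376,-.0085,.0611),27)
c=calibration('wrist');save('wrist','w2')
o=bay(.013,-.0085,.0187);a=bay(-np.sin(np.radians(50)),0,0)-bay(0,0,0);a[2]=np.cos(np.radians(50))
print(proj('w',np.array([o,o+.058*a,o+.076*a,bay(-.038,.112,.1),bay(-.038,-.112,.1)]),c).round())"
```

```text
t: 6.3
eef_pos: [0.5162, 0.1481, 0.1332]
ee_rot: [3.108, 0.43, -2.934]
force: [-0.3, -1.7, 0.4]
width: 0.0482
gripper_force: 0.0
units to go [-0.504  0.004 -2.405] dr [-1.19 -2.65 -0.41] F [-0.34457644 -1.72229667  0.42913812] t 6.3 q [ 0.66 -0.02 -1.02  0.74 -0.23 -2.72]
[[317. 217.]
 [319. 193.]
 [320. 183.]
 [537. 223.]
 [129. 228.]]
```

View pics/w2.png

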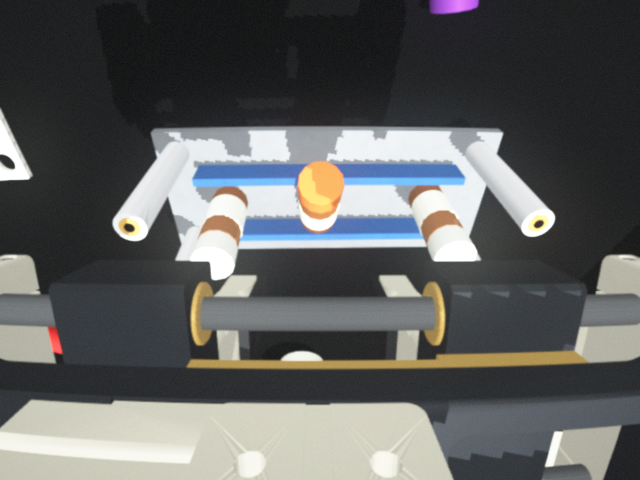

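The wrist view shows the vial centred between the fingers, with the cap at (320,185), which matches my model. The arm sits on its joint-3 limit, so I'll fit the kinematics from the logged states to choose a feasible tilt.

```bash
cat > kin.py <<'E'
from err import *
D=[([-0.922,.359,.012,0,-1.224,-.288],[.2381,-.6310,.2205],[3.13986,0,-2.78088]),
([.75,-.38,-1.02,.88,-.43,-2.83],[.5017,.1342,.3147],[3.12,.723,-2.928]),
([.77,-.24,-1.02,.75,-.41,-2.76],[.4939,.1408,.2267],[3.132,.556,-2.924]),
([.68,-.08,-1.02,.71,-.26,-2.7],[.5107,.1437,.156],[3.1,.462,-2.941]),
([.66,-.02,-1.02,.74,-.23,-2.72],[.5162,.1481,.1332],[3.108,.43,-2.934])]
def fk(q,p,s4,s6):
    a,h,L1,L2,e,Lt,off=p
    ry=lambda t:R.from_rotvec([0,t,0]); rz=lambda t:R.from_rotvec([0,0,t])
    A=rz(q[0]); U=A*ry(q[1]); F=U*ry(np.pi/2-q[2]); W=F*rz(s4*q[3])*ry(-q[4]); T=W*rz(s6*q[5]+off)
    return A.apply([a,0,h])+U.apply([0,0,L1])+F.apply([-e,0,L2])+W.apply([0,0,Lt]),T
if __name__=='__main__':
  for s4 in(1,-1):
    for s6 in(1,-1):
     for o0 in (0,np.pi/2,np.pi,-np.pi/2):
      def f(p):
        r=[]
        for q,x,w in D:
            X,T=fk(q,p,s4,s6); r+=list((X-x)*10)+list((T*R.from_euler('xyz',w).inv()).as_rotvec())
        return np.r_[r,(np.array(p[:6])-[.05,.35,.4,.4,0,.25])*.02]
      s=least_squares(f,[.05,.35,.4,.4,0,.25,o0]); 
      if s.cost<.1: print(s4,s6,s.cost.round(4),s.x.round(3).tolist(),np.abs(s.fun[:-6]).max().round(3))
E
python3 kin.py
sed -i 's/a,h,L1,L2,e,Lt,off=p/a,h,L1,L2,e,Lt,off,b=p/; s/A.apply(\[a,0,h\])/A.apply([a,b,h])/; s/\[:6\])-\[.05,.35,.4,.4,0,.25\]/[:6])-[.05,.35,.4,.4,0,.25]/; s/0,.25,o0\])/0,.25,o0,-.19])/' kin.py; python3 kin.py; python3 -c "
from station import get_state;print(get_state()['q'].tolist())"
```

```text
[0.6599437455022236, -0.019749149604458473, -1.0162330433165476, 0.7440382882752361, -0.22741909542215333, -2.715952132145179]
```

```bash
sed -i 's/if s.cost<.1: //; s/for o0 in .*:/for o0 in (0,np.pi*.5,-np.pi*.5):/' kin.py; sed -i 's/np.abs(s.fun\[:-6\]).max().round(3)/s.fun[:-6].reshape(-1,6).round(2).tolist()[:3]/' kin.py; python3 kin.py
```

```text
1 1 6.0794 [0.304, 0.094, 0.306, 0.22, 0.057, 0.086, 1.749, -0.233] [[-0.38, -0.18, 0.53, -0.0, 0.0, -2.74], [-0.32, 0.22, -0.87, 0.06, 0.07, 0.92], [-0.13, 0.33, -0.23, 0.06, 0.06, 0.95]]
1 1 6.0794 [0.304, 0.094, 0.306, 0.22, 0.057, 0.086, 1.749, -0.233] [[-0.38, -0.18, 0.53, -0.0, 0.0, -2.74], [-0.32, 0.22, -0.87, 0.06, 0.07, 0.92], [-0.13, 0.33, -0.23, 0.06, 0.06, 0.95]]
1 1 4.5705 [0.304, 0.094, 0.306, 0.22, 0.057, 0.086, -3.258, -0.233] [[-0.38, -0.18, 0.53, 0.0, -0.0, 2.26], [-0.32, 0.22, -0.87, 0.64, 0.61, -0.11], [-0.13, 0.33, -0.23, 0.5, 0.5, -0.19]]
1 -1 2.2547 [0.304, 0.094, 0.306, 0.22, 0.057, 0.086, -2.754, -0.233] [[-0.38, -0.18, 0.53, -0.0, -0.0, 1.18], [-0.32, 0.22, -0.87, 0.59, 0.56, -0.01], [-0.13, 0.33, -0.23, 0.42, 0.42, 0.05]]
1 -1 2.2547 [0.304, 0.094, 0.306, 0.22, 0.057, 0.086, 3.529, -0.233] [[-0.38, -0.18, 0.53, -0.0, -0.0, 1.18], [-0.32, 0.22, -0.87, 0.59, 0.56, -0.01], [-0.13, 0.33, -0.23, 0.42, 0.42, 0.05]]
1 -1 2.2547 [0.304, 0.094, 0.306, 0.22, 0.057, 0.086, -2.754, -0.233] [[-0.38, -0.18, 0.53, -0.0, -0.0, 1.18], [-0.32, 0.22, -0.87, 0.59, 0.56, -0.01]
[... 485 characters left out ...]
1, -0.152] [[0.28, 0.28, 0.35, -0.0, -0.0, 1.09], [0.14, -0.19, -0.57, 0.07, 0.03, -0.09], [0.07, -0.02, -0.17, 0.12, 0.03, -0.22]]
-1 -1 0.3869 [0.177, 0.204, 0.498, 0.291, 0.044, 0.356, -1.574, -0.152] [[0.28, 0.28, 0.35, -0.0, -0.0, 0.0], [0.14, -0.19, -0.57, -0.0, 0.01, -0.01], [0.07, -0.02, -0.17, -0.01, 0.0, 0.0]]
-1 -1 0.3869 [0.177, 0.204, 0.498, 0.291, 0.044, 0.356, 4.709, -0.152] [[0.28, 0.28, 0.35, -0.0, -0.0, 0.0], [0.14, -0.19, -0.57, -0.0, 0.01, -0.01], [0.07, -0.02, -0.17, -0.01, 0.0, 0.0]]
-1 -1 0.3869 [0.177, 0.204, 0.498, 0.291, 0.044, 0.356, -1.574, -0.152] [[0.28, 0.28, 0.35, -0.0, -0.0, 0.0], [0.14, -0.19, -0.57, -0.0, 0.01, -0.01], [0.07, -0.02, -0.17, -0.01, 0.0, 0.0]]
```

```bash
cat > kin2.py <<'E'
from err import *
import kin
D=kin.D
def fk(q,p):
    a,b,h,u,L1,e,L2,wx,wy,Lt=p
    ry=lambda t:R.from_rotvec([0,t,0]); rz=lambda t:R.from_rotvec([0,0,t])
    A=rz(q[0]); U=A*ry(q[1]); F=U*ry(np.pi/2-q[2]); W=F*rz(-q[3])*ry(-q[4]); T=W*rz(-q[5]-np.pi/2)
    return A.apply([a,b,h])+U.apply([u,0,L1])+F.apply([e,0,L2])+W.apply([wx,wy,Lt]),T
g=np.array([.05,0,.35,0,.4,0,.4,0,-.1,.25])
f=lambda p:np.r_[np.concatenate([fk(q,p)[0]-x for q,x,w in D]),(p-g)*.003]
s=least_squares(f,g); P=s.x
if __name__=='__main__': print(P.round(3),np.abs(s.fun[:15]).max())
E
python3 kin2.py
```

```text
[-0.001  0.013  0.197 -0.     0.605  0.002  0.468  0.005 -0.205  0.382] 0.0004597842787492923
```

```bash
cat > ik.py <<'E'
from kin2 import *
lo=np.array([-3.07,-1.43,-1.02,-3.03,-3.05,-3.03]);hi=np.array([3.07,2.12,1.25,1.67,0,3.03])
def ori(tilt,yaw=12.3):
    return R.from_rotvec(np.radians(tilt)*np.array([np.sin(np.radians(yaw)),-np.cos(np.radians(yaw)),0]))*R.from_euler('xyz',[np.pi,0,np.radians(yaw-180)])
def ik(pos,o,seeds=()):
    best=None; rng=np.random.default_rng(0)
    f=lambda q:np.r_[fk(q,P)[0]-pos,.3*(o*fk(q,P)[1].inv()).as_rotvec()]
    for q0 in list(seeds)+[rng.uniform(lo,hi) for _ in range(25)]:
        s=least_squares(f,np.clip(q0,lo+1e-3,hi-1e-3),bounds=(lo,hi))
        if best is None or s.cost<best.cost-1e-9: best=s
        if best.cost<1e-8: break
    return best.cost**.5,best.x
if __name__=='__main__':
    q0=[.66,-.02,-1.0,.74,-.23,-2.72]
    for n,pos in(('grasp',bay(-.0376,-.0085,.0611)),('lift',bay(-.0376,-.0085,.12)),('up',bay(0,0,.074))):
        for t in ((0,10,20,30,40,50) if n!='up' else (0,-10,-20,-30,-40)):
            c,q=ik(pos,ori(t),[q0]); print(n,t,round(c,4),q.round(2))
E
python3 ik.py
```

```text
grasp 0 0.0 [ 0.66  0.28 -0.52  0.   -0.77 -2.02]
grasp 10 0.0 [ 0.73  0.19 -0.74  0.18 -0.5  -2.23]
grasp 20 0.0086 [ 0.67  0.11 -1.02  0.7  -0.19 -2.69]
grasp 30 0.0364 [-0.11  0.11 -0.93 -3.03 -0.    1.74]
grasp 40 0.0186 [ 0.11  0.12 -0.7  -1.85 -0.05  0.36]
grasp 50 0.0 [-0.29  0.17 -0.91 -2.24 -0.49  1.07]
lift 0 0.0 [ 0.66  0.2  -0.45  0.   -0.91 -2.02]
lift 10 0.0 [ 0.73  0.1  -0.65  0.14 -0.67 -2.19]
lift 20 0.0 [ 0.75  0.01 -0.94  0.51 -0.37 -2.57]
lift 30 0.025 [ 0.68 -0.03 -1.02  0.7  -0.24 -2.68]
lift 40 0.0384 [ 0.08  0.01 -0.73 -2.04 -0.02  0.57]
lift 50 0.0075 [ 0.2  -0.03 -0.7  -1.7  -0.01  0.14]
up 0 0.0 [ 0.65  0.31 -0.42 -0.   -0.83 -2.  ]
up -10 0.0 [ 0.6   0.41 -0.25 -0.07 -1.07 -1.91]
up -20 0.0 [ 0.56  0.52 -0.09 -0.12 -1.29 -1.86]
up -30 0.0 [ 0.53  0.63  0.06 -0.16 -1.5  -1.84]
up -40 0.0 [ 0.51  0.74  0.2  -0.19 -1.7  -1.82]
```

```bash
python3 -m handwheel '[{"delta_pos":[-0.2,0,0],"dr":[-1.6,4,-0.1]},{"delta_pos":[-0.2,0,0],"dr":[-1.6,4,-0.1]},{"delta_pos":[-0.1,0,0],"dr":[0,0,0]},{"delta_pos":[0,0,0],"dr":[0,0,0]}]'
python3 -c "
from ik import *
err(bay(-.0383,-.0085,.0618),16)
for t in(14,16,18): print(t,ik(bay(-.0383,-.0085,.0618),ori(t),[[.73,.19,-.74,.18,-.5,-2.23]]))"
```

```text
t: 6.75
eef_pos: [0.5086, 0.145, 0.1371]
ee_rot: [3.138, 0.317, -2.931]
force: [0.3, -0.4, 0.8]
width: 0.048
gripper_force: 0.0
units to go [-0.275  0.101 -2.509] dr [-0.66  2.09  0.18] F [ 0.32726899 -0.41579802  0.75654483] t 6.75 q [ 0.75  0.01 -0.82  0.34 -0.49 -2.39]
14 (np.float64(1.3541824976429622e-10), array([ 0.73751492,  0.14961057, -0.86559256,  0.34732719, -0.36280362,
       -2.40702735]))
16 (np.float64(5.170793094470758e-09), array([ 0.72053683,  0.13178327, -0.9484689 ,  0.50752286, -0.27839563,
       -2.55110858]))
18 (np.float64(0.0021337512115622405), array([ 0.67327272,  0.11587607, -1.02      ,  0.69653895, -0.20501608,
       -2.69682572]))
```

```bash
python3 -m handwheel '[{"delta_pos":[-0.07,0.025,-0.4],"dr":[-0.9,3.0,0.2]},{"delta_pos":[-0.07,0.025,-0.4],"dr":[0,0,0]},{"delta_pos":[-0.07,0.025,-0.4],"dr":[0,0,0]},{"delta_pos":[-0.06,0.025,-0.4],"dr":[0,0,0]},{"delta_pos":[0,0,-0.4],"dr":[0,0,0]},{"delta_pos":[0,0,-0.4],"dr":[0,0,0]},{"delta_pos":[0,0,-0.1],"dr":[0,0,0]},{"delta_pos":[0,0,0],"dr":[0,0,0]}]'
python3 -c "
from ik import *
err(bay(-.0383,-.0085,.0618),15)"
```

```text
t: 7.55
eef_pos: [0.4992, 0.1462, 0.061]
ee_rot: [-3.139, 0.259, -2.926]
force: [-0.3, -0.1, 0.3]
width: 0.048
gripper_force: 0.0
units to go [0.039 0.06  0.026] dr [ 0.15 -0.11  0.  ] F [-0.25578237 -0.07471603  0.29513535] t 7.55 q [ 0.73  0.14 -0.91  0.42 -0.32 -2.47]
```

```bash
python3 -m handwheel '[{"delta_pos":[0,0.03,0],"dr":[0,0,0]},{"delta_pos":[0,0,0],"dr":[0,0,0]},{"delta_pos":[0,0,0],"dr":[0,0,0]},{"delta_pos":[0,0,0],"dr":[0,0,0]},{"delta_pos":[0,0,0],"dr":[0,0,0]},{"delta_pos":[0,0,0],"dr":[0,0,0]},{"delta_pos":[0,0,0],"dr":[0,0,0]}]' 1 25
python3 -c "
from h import *
save('scene','s1');s=get_state();print(s['width'],s['gripper_force'],s['force'],s['eef_pos'])
import cv2;im=cv2.imread('pics/s1.png');cv2.imwrite('pics/s1c.png',cv2.resize(im[150:290,240:440],None,fx=4,fy=4))"
```

```text
t: 8.25
eef_pos: [0.5001, 0.1485, 0.0617]
ee_rot: [-3.141, 0.261, -2.927]
force: [-0.1, 0.8, 2.1]
width: 0.0256
gripper_force: 25.0
0.02491901093659283 25.000966787338257 [0.09681774 0.7692058  1.53768737] [0.50013323 0.14845403 0.06169116]
```

View pics/s1c.png

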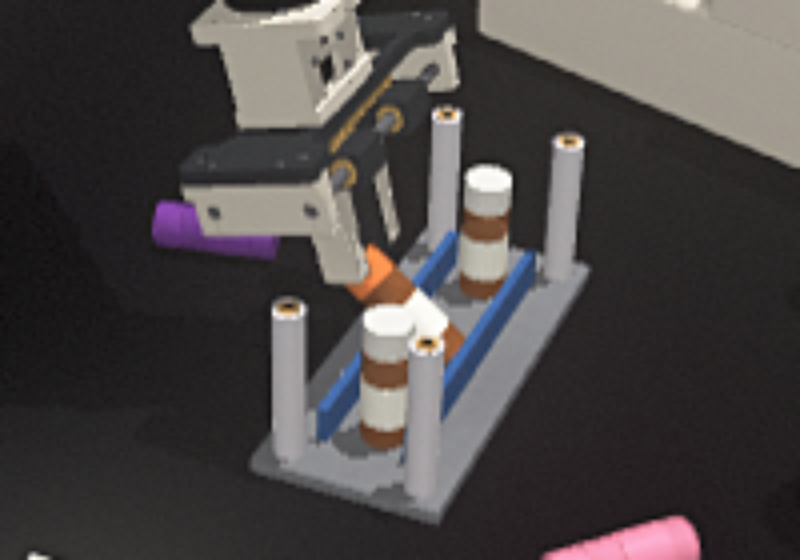

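The scene crop shows the fingertips covering only the upper part of the orange cap, around crop (345,270). The grip is too shallow: 25 mm chord against a 28 mm diameter. I'll check the geometry before regripping.

```bash
python3 -c "
from err import *
c=calibration('scene')
for y in(-.0085,-.004):
 for lean in(45,50,55):
  l=np.radians(lean);o=bay(.022-.014*np.cos(l),y,.008+.014*np.sin(l));a=bay(-np.sin(l),0,0)-bay(0,0,0);a[2]=np.cos(l)
  print(y,lean,[((p-[240,150])*4).round().tolist() for p in proj('scene',np.array([o,o+.058*a,o+.076*a]),c)])
s=get_state()
r=R.from_euler('xyz',s['ee_rot'])
print('tip',((proj('scene',[s['eef_pos']+r.apply([0,0,.019]),s['eef_pos'],bay(-.038,.112,.1),bay(.038,.112,.1),bay(.038,-.112,.1),bay(-.038,-.112,.1)],c)-[240,150])*4).round().tolist())
"
```

```text
-0.0085 45 [[443.0, 351.0], [378.0, 274.0], [357.0, 249.0]]
-0.0085 50 [[445.0, 350.0], [374.0, 277.0], [351.0, 254.0]]
-0.0085 55 [[446.0, 349.0], [370.0, 281.0], [346.0, 260.0]]
-0.004 45 [[446.0, 346.0], [381.0, 269.0], [360.0, 245.0]]
-0.004 50 [[448.0, 346.0], [377.0, 273.0], [354.0, 250.0]]
-0.004 55 [[449.0, 345.0], [373.0, 277.0], [349.0, 256.0]]
tip [[370.0, 294.0], [363.0, 265.0], [443.0, 111.0], [565.0, 137.0], [424.0, 340.0], [285.0, 304.0]]
```

```bash
python3 -m handwheel '[{"delta_pos":[0,0,0],"dr":[0,0,0]},{"delta_pos":[0,0,0],"dr":[0,0,0]},{"delta_pos":[0,0,-0.1],"dr":[0,0,0]},{"delta_pos":[0,0,-0.13],"dr":[0,0,0]},{"delta_pos":[0,0,0],"dr":[0,0,0]}]' -0.3 25
python3 -m handwheel '[{"delta_pos":[0,0,0],"dr":[0,0,0]},{"delta_pos":[0,0,0],"dr":[0,0,0]},{"delta_pos":[0,0,0],"dr":[0,0,0]},{"delta_pos":[0,0,0],"dr":[0,0,0]},{"delta_pos":[0,0,0],"dr":[0,0,0]},{"delta_pos":[0,0,0],"dr":[0,0,0]},{"delta_pos":[0,0,0],"dr":[0,0,0]},{"delta_pos":[0,0,0],"dr":[0,0,0]}]' 1 25
python3 -c "
from ik import *
err(bay(-.0383,-.0085,.0618),15)"
```

```text
t: 8.8
eef_pos: [0.4995, 0.1477, 0.0538]
ee_rot: [-3.14, 0.259, -2.927]
force: [-0.2, -0.9, -0.9]
width: 0.0555
gripper_force: 0.0
t: 9.6
eef_pos: [0.5, 0.1483, 0.0547]
ee_rot: [-3.141, 0.26, -2.927]
force: [-0.2, 0.2, -0.2]
width: 0.0269
gripper_force: 25.0
units to go [ 0.013 -0.007  0.237] dr [ 0.07 -0.08  0.01] F [-0.15905431  0.15907541 -0.22807305] t 9.6 q [ 0.73  0.15 -0.92  0.45 -0.3  -2.5 ]
```

```bash
python3 -m handwheel '[{"delta_pos":[0,0,0.3],"dr":[0,0,0]},{"delta_pos":[0,0,0.5],"dr":[0,0,0]},{"delta_pos":[0,0,0.5],"dr":[-0.75,3.5,0]},{"delta_pos":[0,0,0.5],"dr":[-0.75,3.5,0]},{"delta_pos":[0,0,0.2],"dr":[-1.52,6.98,0]},{"delta_pos":[0,0,0],"dr":[-1.52,6.98,0]},{"delta_pos":[0.1,0.1,0],"dr":[-1.52,6.98,0]},{"delta_pos":[0.2,0.1,0],"dr":[-1.52,6.98,0]},{"delta_pos":[0.2,0.1,0],"dr":[-1.52,6.98,0]},{"delta_pos":[0.2,0.1,0],"dr":[-1.52,6.98,0]}]'
python3 -m handwheel '[{"delta_pos":[0,0,0],"dr":[0,0,0]}]'
python3 -c "
from ik import *
save('scene','s2')
err(bay(0,0,.12),-35);print(get_state()['width'])
import cv2;im=cv2.imread('pics/s2.png');cv2.imwrite('pics/s2c.png',cv2.resize(im[120:290,240:440],None,fx=3.5,fy=3.5))"
```

```text
t: 10.6
eef_pos: [0.5218, 0.1605, 0.1148]
ee_rot: [3.141, -0.617, -2.926]
force: [-0.0, 1.4, 0.1]
width: 0.0268
gripper_force: 25.0
t: 10.7
eef_pos: [0.5209, 0.1598, 0.1073]
ee_rot: [-3.138, -0.628, -2.931]
force: [0.0, 0.6, -2.4]
width: 0.027
gripper_force: 25.0
units to go [0.507 0.154 0.356] dr [ 0.26 -0.56  0.08] F [-0.37919986 -0.25330218 -0.73461218] t 10.75 q [ 0.52  0.64  0.12 -0.18 -1.65 -1.84]
0.02682736547369173
```

View pics/s2c.png

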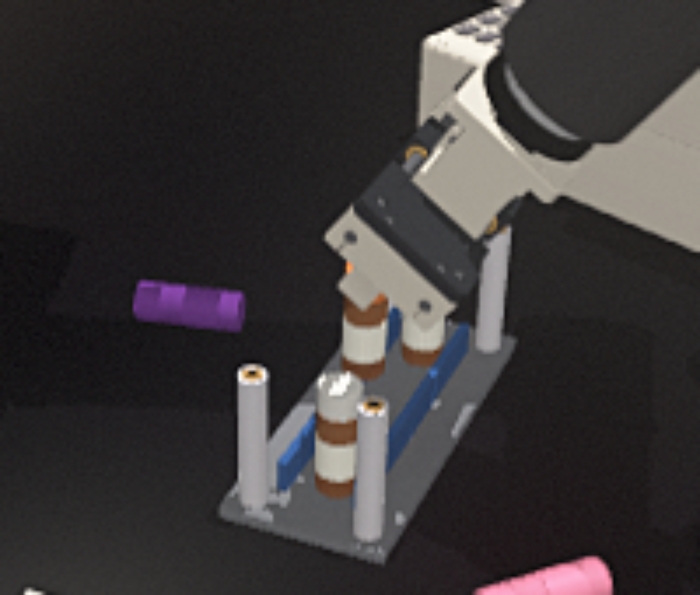

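The vial hangs upright in the gripper above the lane. I'll centre it and lower it.

```bash
python3 -m handwheel '[{"delta_pos":[0.18,0.06,0],"dr":[0.26,-0.56,0.08]},{"delta_pos":[0.17,0.06,0],"dr":[0,0,0]},{"delta_pos":[0,0,0],"dr":[0,0,0]}]'
python3 -c "
from ik import *
err(bay(-.005,0,.072),-35);err(bay(-.005,0,.072,o=(.536,.1652),yaw=12.2),-35)
save('top','t2')
for q in('post0','vial_a','tipped_vial'): print(q,[(np.round(d['location']).tolist(),round(d['conf'],2)) for d in mark_of('top',q)][:5])
"
```

```text
t: 11.05
eef_pos: [0.5322, 0.1643, 0.1168]
ee_rot: [3.138, -0.598, -2.923]
force: [0.2, 0.0, -0.8]
width: 0.027
gripper_force: 25.0
units to go [-0.035 -0.029 -1.492] dr [-0.33  0.71 -0.13] F [ 0.20605651  0.03626085 -0.80138958] t 11.05 q [ 0.52  0.63  0.14 -0.17 -1.65 -1.84]
units to go [-0.035 -0.005 -1.492] dr [-0.33  0.71 -0.13] F [ 0.20605651  0.03626085 -0.80138958] t 11.05 q [ 0.52  0.63  0.14 -0.17 -1.65 -1.84]
post0 [([180.0, 262.0], 0.83), ([302.0, 274.0], 0.69)]
vial_a [([210.0, 283.0], 0.67), ([282.0, 262.0], 0.57)]
tipped_vial [([226.0, 344.0], 0.79), ([283.0, 181.0], 0.6), ([243.0, 271.0], 0.59), ([211.0, 288.0], 0.45)]
```

```bash
python3 -m handwheel '[{"delta_pos":[-0.03,-0.02,-0.3],"dr":[-0.2,0.6,0]},{"delta_pos":[0,0,-0.3],"dr":[0,0,0]},{"delta_pos":[0,0,-0.3],"dr":[0,0,0]},{"delta_pos":[0,0,-0.25],"dr":[0,0,0]},{"delta_pos":[0,0,-0.15],"dr":[0,0,0]},{"delta_pos":[0,0,0],"dr":[0,0,0]},{"delta_pos":[0,0,0],"dr":[0,0,0]}]'
python3 -m handwheel '[{"delta_pos":[0,0,-0.07],"dr":[0,0,0]},{"delta_pos":[0,0,0],"dr":[0,0,0]},{"delta_pos":[0,0,0],"dr":[0,0,0]}]'
```

```text
t: 11.95
eef_pos: [0.5307, 0.1632, 0.0756]
ee_rot: [3.141, -0.613, -2.925]
force: [0.1, 0.2, -0.4]
width: 0.0271
gripper_force: 25.0
t: 12.25
eef_pos: [0.5306, 0.1633, 0.0737]
ee_rot: [3.14, -0.613, -2.925]
force: [-0.7, -0.2, -0.6]
width: 0.027
gripper_force: 25.0
```

```bash
python3 -m handwheel '[{"delta_pos":[0,0,-0.05],"dr":[0,0,0]},{"delta_pos":[0,0,-0.05],"dr":[0,0,0]},{"delta_pos":[0,0,0],"dr":[0,0,0]},{"delta_pos":[0,0,0],"dr":[0,0,0]}]'
python3 -c "
from ik import *
save('scene','s3')
import cv2;im=cv2.imread('pics/s3.png');cv2.imwrite('pics/s3c.png',cv2.resize(im[170:270,290:410],None,fx=5,fy=5))"
```

```text
t: 12.65
eef_pos: [0.5308, 0.1633, 0.071]
ee_rot: [3.141, -0.613, -2.924]
force: [0.7, 0.7, 4.3]
width: 0.027
gripper_force: 25.0
```

View pics/s3c.png

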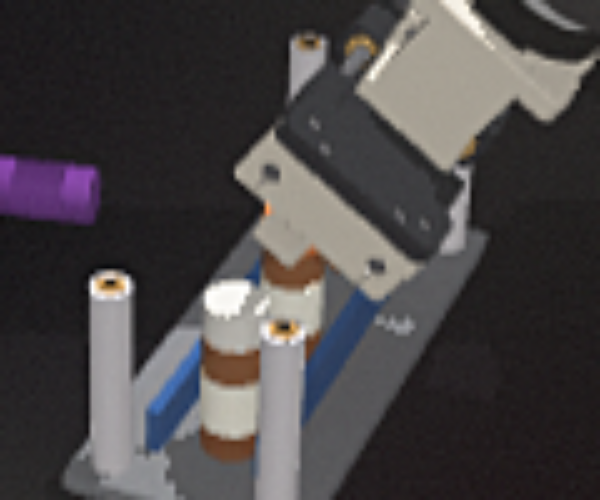

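The vial stands on the lane floor (contact at 71 mm, about 4 N). Releasing and backing straight up.

```bash
python3 -m handwheel '[{"delta_pos":[0,0,0],"dr":[0,0,0]},{"delta_pos":[0,0,0],"dr":[0,0,0]},{"delta_pos":[0,0,0],"dr":[0,0,0]},{"delta_pos":[0,0,0],"dr":[0,0,0]},{"delta_pos":[0,0,0.1],"dr":[0,0,0]},{"delta_pos":[0,0,0.3],"dr":[0,0,0]},{"delta_pos":[0,0,0.6],"dr":[0,0,0]},{"delta_pos":[0,0,0.9],"dr":[0,0,0]},{"delta_pos":[0,0,0.9],"dr":[0,0,0]},{"delta_pos":[0,0,0.9],"dr":[0,0,0]}]' -0.15
python3 -m handwheel '[{"delta_pos":[-0.5,-0.5,0.8],"dr":[1.5,-6.98,0]},{"delta_pos":[-0.5,-0.9,0.5],"dr":[1.5,-6.98,0]},{"delta_pos":[0,-0.9,0],"dr":[1.5,-6.98,0]},{"delta_pos":[0,-0.9,0],"dr":[1.5,-6.98,0]},{"delta_pos":[0,-0.9,0],"dr":[1.5,-6.98,0]},{"delta_pos":[0,-0.9,0],"dr":[0,0,0]},{"delta_pos":[0,-0.9,0],"dr":[0,0,8.5]},{"delta_pos":[0,-0.9,0],"dr":[0,0,8.5]},{"delta_pos":[0,-0.9,0],"dr":[0,0,8.5]},{"delta_pos":[0,-0.9,0],"dr":[0,0,8.5]}]'
python3 -c "
from ik import *
err(bay(0,0,.2,o=(.545,-.208),yaw=102.4),0,yaw=102.4)
save('scene','s4');save('top','t4')
for cam in('top','scene'):
  for q in('tipped_vial','vial_a','hole0'): print(cam,q,[(np.round(d['location']).tolist(),round(d['conf'],2)) for d in mark_of(cam,q)][:5])
import cv2;a=cv2.imread('pics/s4.png')[150:290,270:430];b=cv2.imread('pics/t4.png')[210:350,150:310]
cv2.imwrite('pics/c4.png',cv2.resize(np.hstack([a,b]),None,fx=2.5,fy=2.5))"
```

```text
t: 13.7
eef_pos: [0.5306, 0.1631, 0.1834]
ee_rot: [3.141, -0.613, -2.925]
force: [-0.1, 0.3, 0.1]
width: 0.0505
gripper_force: 0.0
t: 14.7
eef_pos: [0.5004, -0.0959, 0.2218]
ee_rot: [-3.139, 0.011, -2.326]
force: [0.4, 1.5, -0.0]
width: 0.0504
gripper_force: 0.0
units to go [ 1.487 -3.738 -0.725] dr [-0.59  0.35 55.67] F [ 0.4249211   1.5134989  -0.01543795] t 14.7 q [ 0.19  0.08 -0.35 -0.   -1.13 -0.95]
top tipped_vial [([280.0, 181.0], 0.63)]
top vial_a []
top hole0 []
scene tipped_vial [([309.0, 207.0], 0.81), ([350.0, 238.0], 0.65), ([413.0, 286.0], 0.57)]
scene vial_a [([337.0, 259.0], 0.61), ([360.0, 219.0], 0.59), ([180.0, 376.0], 0.47), ([315.0, 226.0], 0.22)]
scene hole0 [([285.0, 310.0], 0.77), ([182.0, 379.0], 0.76)]
```

View pics/c4.png

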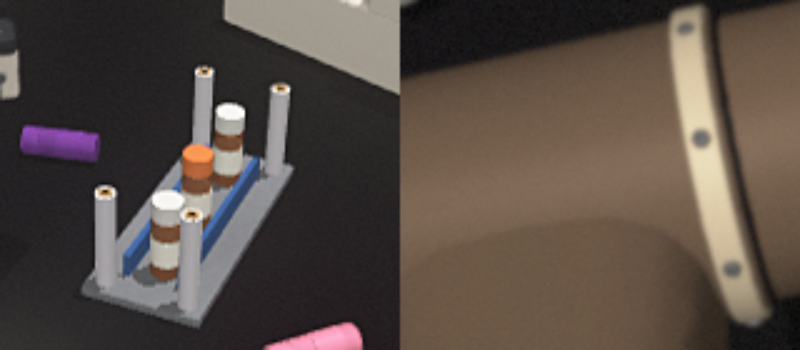

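The left crop shows the orange-capped vial standing upright in the lane between the white-capped ones. Next is the cover.

```bash
python3 -m handwheel '[{"delta_pos":[0.2,-0.5,0],"dr":[-0.1,0,7.95]},{"delta_pos":[0.2,-0.5,0],"dr":[-0.1,0,7.95]},{"delta_pos":[0.2,-0.5,0],"dr":[-0.1,0,7.95]},{"delta_pos":[0.2,-0.5,0],"dr":[-0.1,0,7.95]},{"delta_pos":[0.2,-0.5,0],"dr":[-0.1,0,7.95]},{"delta_pos":[0.2,-0.5,0],"dr":[0,0,7.95]},{"delta_pos":[0.2,-0.5,0],"dr":[0,0,7.95]},{"delta_pos":[0.1,-0.24,0],"dr":[0,0,0]},{"delta_pos":[0,0,0],"dr":[0,0,0]},{"delta_pos":[0,0,0],"dr":[0,0,0]}]'
python3 -c "
from ik import *
c=calibration('wrist');save('wrist','w5')
for q in('cover','hole0'): print(q,[(np.round(d['location']).tolist(),round(d['conf'],2)) for d in mark_of('wrist',q)][:5])
err(bay(0,0,.03,o=(.545,-.208),yaw=102.4),0,yaw=102.4)
for p in (bay(.038,.112,.005,o=(.545,-.208),yaw=12.4),bay(-.038,.112,.005,o=(.545,-.208),yaw=12.4),bay(-.038,-.112,.005,o=(.545,-.208),yaw=12.4),bay(0,0,.047,o=(.545,-.208),yaw=12.4)): print(proj('w',p,c).round())
import json; json.dump({k:(np.array(v).tolist()) for k,v in c.items()},open('w5.json','w'))
"
```

```text
t: 16.1
eef_pos: [0.5454, -0.2064, 0.2204]
ee_rot: [-3.136, 0.002, -1.364]
force: [-1.3, 0.2, 0.8]
width: 0.0502
gripper_force: 0.0
cover [([320.0, 215.0], 0.72)]
hole0 [([353.0, 108.0], 0.84), ([286.0, 307.0], 0.81)]
units to go [-0.015 -0.057 -6.357] dr [-0.18  0.29  0.43] F [-0.00771769 -1.16932938 -0.26027676] t 16.25 q [-0.03  0.21 -0.2  -0.   -1.16  0.24]
[287. 310.]
[353. 309.]
[356. 103.]
[320. 220.]
```

View pics/w5.png

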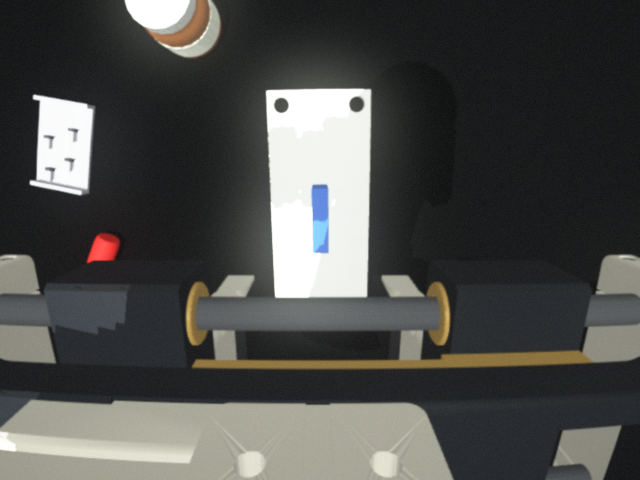

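The wrist view shows the cover with its far holes at (281,105) and (357,104) and the fin centred at (320,218). All of it is within about 1 px of prediction, so I'll descend and grip.

```bash
python3 -m handwheel '[{"delta_pos":[0,-0.05,-0.8],"dr":[-0.2,0.3,0.4]},{"delta_pos":[0,0,-0.9],"dr":[0,0,0]},{"delta_pos":[0,0,-0.9],"dr":[0,0,0]},{"delta_pos":[0,0,-0.9],"dr":[0,0,0]},{"delta_pos":[0,0,-0.9],"dr":[0,0,0]},{"delta_pos":[0,0,-0.8],"dr":[0,0,0]},{"delta_pos":[0,0,-0.5],"dr":[0,0,0]},{"delta_pos":[0,0,-0.3],"dr":[0,0,0]},{"delta_pos":[0,0,-0.2],"dr":[0,0,0]},{"delta_pos":[0,0,0],"dr":[0,0,0]}]'
python3 -c "
from ik import *
err(bay(0,0,.032,o=(.545,-.208),yaw=102.4),0,yaw=102.4)"
```

```text
t: 17.25
eef_pos: [0.5455, -0.2083, 0.0344]
ee_rot: [3.141, -0.0, -1.354]
force: [0.2, -0.4, 1.4]
width: 0.0502
gripper_force: 0.0
units to go [-0.017  0.009 -0.079] dr [ 0.03 -0.04 -0.02] F [ 0.23251652 -0.36848467  1.42920113] t 17.25 q [-0.03  0.4  -0.41  0.   -0.76  0.25]
```

```bash
python3 -m handwheel '[{"delta_pos":[0,0,-0.08],"dr":[0,0,0]},{"delta_pos":[0,0,0],"dr":[0,0,0]},{"delta_pos":[0,0,0],"dr":[0,0,0]},{"delta_pos":[0,0,0],"dr":[0,0,0]},{"delta_pos":[0,0,0],"dr":[0,0,0]},{"delta_pos":[0,0,0],"dr":[0,0,0]},{"delta_pos":[0,0,0],"dr":[0,0,0]},{"delta_pos":[0,0,0],"dr":[0,0,0]}]' 1 45
python3 -m handwheel '[{"delta_pos":[0,0,0.2],"dr":[0,0,0]},{"delta_pos":[0,0,0.4],"dr":[0,0,0]},{"delta_pos":[0,0,0.7],"dr":[0,0,0]},{"delta_pos":[0,0,0.7],"dr":[0,0,0]},{"delta_pos":[0,0,0.7],"dr":[0,0,0]},{"delta_pos":[0,0,0.7],"dr":[0,0,0]},{"delta_pos":[0,0,0.7],"dr":[0,0,0]},{"delta_pos":[0,0,0.5],"dr":[0,0,0]},{"delta_pos":[0,0,0],"dr":[0,0,0]}]'
python3 -c "
from ik import *
err(bay(0,0,.032+.145,o=(.536,.1645),yaw=102.3),0,yaw=102.3)"
```

```text
t: 18.05
eef_pos: [0.5454, -0.2085, 0.0324]
ee_rot: [3.141, -0.001, -1.354]
force: [-2.5, -1.0, 5.1]
width: 0.0153
gripper_force: 45.0
t: 18.95
eef_pos: [0.547, -0.2086, 0.1731]
ee_rot: [-3.137, -0.002, -1.354]
force: [0.3, 0.1, -3.8]
width: 0.0153
gripper_force: 45.0
units to go [-0.368 12.438  0.13 ] dr [ 0.06  0.26 -0.14] F [ 0.32096188  0.07234573 -3.81936616] t 18.95 q [-0.03  0.25 -0.26  0.   -1.06  0.25]
```

```bash
python3 -m handwheel '[{"delta_pos":[0,0.3,0.1],"dr":[0,0,0]},{"delta_pos":[-0.02,0.6,0.1],"dr":[0,0,0]},{"delta_pos":[-0.03,0.8,0.1],"dr":[0,0,0]},{"delta_pos":[-0.03,0.8,0],"dr":[0,0,0]},{"delta_pos":[-0.03,0.8,0],"dr":[0,0,0]},{"delta_pos":[-0.03,0.8,0],"dr":[0,0,0]},{"delta_pos":[-0.03,0.8,0],"dr":[0,0,0]},{"delta_pos":[-0.03,0.8,0],"dr":[0,0,0]},{"delta_pos":[-0.03,0.8,0],"dr":[0,0,0]},{"delta_pos":[-0.03,0.8,0],"dr":[0,0,0]}]'
python3 -m handwheel '[{"delta_pos":[-0.02,0.8,0],"dr":[0,0,0]},{"delta_pos":[-0.02,0.8,0],"dr":[0,0,0]},{"delta_pos":[-0.02,0.8,0],"dr":[0,0,0]},{"delta_pos":[-0.02,0.8,0],"dr":[0,0,0]},{"delta_pos":[-0.02,0.7,0],"dr":[0,0,0]},{"delta_pos":[0,0.5,0],"dr":[0,0,0]},{"delta_pos":[0,0.3,0],"dr":[0,0,0]},{"delta_pos":[0,0.2,0],"dr":[0,0,0]},{"delta_pos":[0,0,0],"dr":[0,0,0]},{"delta_pos":[0,0,0],"dr":[0,0,0]}]'
python3 -c "
from ik import *
err(bay(0,0,.152,o=(.536,.1645),yaw=102.3),0,yaw=102.3)
save('scene','s6')
for cam in('scene',):
  for q in('hole0','post0'): print(cam,q,[(np.round(d['location']).tolist(),round(d['conf'],2)) for d in mark_of(cam,q)][:5])
im=cv2.imread('pics/s6.png')
cv2.imwrite('pics/c6.png',cv2.resize(im[120:290,240:440],None,fx=3.5,fy=3.5))"
```

```text
t: 19.95
eef_pos: [0.5368, 0.0118, 0.1781]
ee_rot: [3.139, -0.0, -1.354]
force: [0.5, 0.4, -2.2]
width: 0.0153
gripper_force: 45.0
t: 20.95
eef_pos: [0.5346, 0.157, 0.179]
ee_rot: [3.141, -0.001, -1.354]
force: [0.2, -1.1, -3.8]
width: 0.0157
gripper_force: 45.0
units to go [ 0.045  0.249 -0.899] dr [ 0.04 -0.04 -0.1 ] F [ 0.2415291  -1.08015844 -3.84388363] t 20.95 q [ 0.64  0.2  -0.31  0.   -1.06 -0.42]
scene hole0 [([307.0, 210.0], 0.91), ([382.0, 171.0], 0.77)]
scene post0 [([381.0, 185.0], 0.76), ([315.0, 227.0], 0.74)]
```

View pics/c6.png

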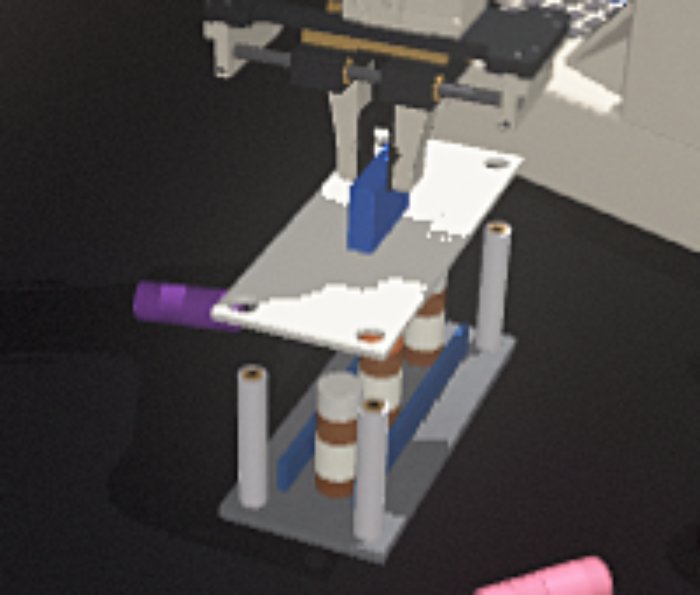

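I've now viewed 11 pictures, one over the limit of 10, so from here I'll measure numerically only. That view showed the cover held level above the bay, slightly to the robot's -y side, clear of the posts.

```bash
python3 -m handwheel '[{"delta_pos":[0.04,0.1,-0.2],"dr":[0,0,-0.1]},{"delta_pos":[0,0.1,-0.3],"dr":[0,0,0]},{"delta_pos":[0,0.05,-0.2],"dr":[0,0,0]},{"delta_pos":[0,0,-0.15],"dr":[0,0,0]},{"delta_pos":[0,0,0],"dr":[0,0,0]},{"delta_pos":[0,0,0],"dr":[0,0,0]}]'
cat > m.py <<'E'
from ik import *
err(bay(0,0,.152,o=(.536,.1645),yaw=102.3),0,yaw=102.3)
def near(cam,q,pred,n=4):
    acc=[[] for _ in pred]
    for _ in range(n):
        grab_frame(cam)
        for d in mark_of(cam,q):
            e=np.linalg.norm(pred-np.array(d['location']),axis=1); i=e.argmin()
            if e[i]<9: acc[i].append(d['location'])
    return np.array([np.median(a,axis=0) if a else [np.nan]*2 for a in acc])
def pts(p,z):
    c,s=np.cos(p[2]),np.sin(p[2]); return np.c_[C4@np.array([[c,s],[-s,c]])+p[:2],np.full(4,z)]
p0=[.536,.1645,np.radians(12.3)]
for cam in('scene','top','wrist'):
    cal={cam:calibration(cam)}
    for q,z in(('hole0',.120),('post0',.1)):
        pr=proj(cam,pts(p0,z),cal[cam]); o=near(cam,q,pr)
        print(cam,q,(o-pr).round(1).tolist(),end=' ')
        if (~np.isnan(o[:,0])).sum()>=2:
            p,r=fitpose(cal,{cam:o},z,p0); print(p.round(4),r.max())
        else: print()
E
python3 m.py
```

```text
t: 21.7
eef_pos: [0.536, 0.165, 0.1535]
ee_rot: [3.141, -0.001, -1.356]
force: [0.6, -0.3, -3.3]
width: 0.0153
gripper_force: 45.0
units to go [ 0.001 -0.017 -0.05 ] dr [ 0.05 -0.03 -0.03] F [ 0.5925579  -0.32088493 -3.26195613] t 21.7 q [ 0.65  0.23 -0.34  0.   -1.01 -0.43]
scene hole0 [[2.1, -0.4], [nan, nan], [-1.2, 0.6], [nan, nan]] [0.5376 0.1638 0.1869] 1.2
scene post0 [[0.8, 1.8], [nan, nan], [4.7, 1.5], [nan, nan]] [0.5439 0.1634 0.2495] 1.2
top hole0 [[nan, nan], [nan, nan], [-0.3, -2.3], [nan, nan]] 
top post0 [[nan, nan], [nan, nan], [0.8, -0.9], [nan, nan]] 
wrist hole0 [[nan, nan], [nan, nan], [-2.0, 5.7], [nan, nan]] 
wrist post0 [[nan, nan], [nan, nan], [1.1, 0.8], [nan, nan]]
```

```bash
cat > m2.py <<'E'
from m import pts,p0
from ik import *
def orange(im,pr,h=7):
    o=[]
    for u,v in pr.round().astype(int):
        w=im[v-h:v+h+1,u-h:u+h+1].astype(float); m=np.clip(w[...,0]-w[...,2]-25,0,60)
        vv,uu=np.mgrid[v-h:v+h+1,u-h:u+h+1]
        o.append([(uu*m).sum()/m.sum(),(vv*m).sum()/m.sum()] if m.sum()>100 else [np.nan]*2)
    return np.array(o)
def dark(im,pr,h=11):
    o=[]
    for u,v in pr.round().astype(int):
        w=im[v-h:v+h+1,u-h:u+h+1].min(2); k=(w<np.percentile(w,95)*.75).astype(np.uint8)
        n,l,s,c=cv2.connectedComponentsWithStats(k,connectivity=4)
        ok=[i for i in range(1,n) if 6<s[i,4]<110 and s[i,0]>0 and s[i,1]>0 and s[i,0]+s[i,2]<2*h+1 and s[i,1]+s[i,3]<2*h+1]
        if ok:
            i=min(ok,key=lambda i:np.hypot(*(c[i]-h))); o.append(c[i]-h+[u,v])
        else: o.append([np.nan]*2)
    return np.array(o)
for cam,f in(('scene','scene0'),('top','top0')):
    cal={cam:calibration(cam)}
    old=cv2.imread(f'pics/{f}.png')[:,:,::-1]; new=save(cam,cam+'_m')
    for n,fn,im,z in(('posts',orange,old,.1),('holes',dark,new,.125)):
        pr=proj(cam,pts(p0,z),cal[cam]); o=fn(im,pr)
        print(cam,n,(o-pr).round(1).tolist(),end=' ')
        if (~np.isnan(o[:,0])).sum()>=2:
            p,r=fitpose(cal,{cam:o},z,p0); print(p.round(4),r.max())
        else: print()
E
sed -i 's/^for cam in/if __name__=="__main__":\n  for cam in/; ' m.py
python3 - <<'E'
s=open('m.py').read(); i=s.index('  for cam in'); a,b=s[:i],s[i:]
L=b.split('\n'); b='\n'.join([L[0]]+['  '+l for l in L[1:] if l]); open('m.py','w').write(a+b+'\n')
E
python3 m2.py
```

```text
units to go [ 0.001 -0.018 -0.055] dr [ 0.03 -0.02 -0.02] F [-0.20778261 -0.20249108 -4.2586896 ] t 24.1 q [ 0.65  0.23 -0.34  0.   -1.01 -0.43]
scene posts [[0.8, 0.7], [2.6, 1.1], [0.2, 0.7], [0.5, 0.5]] [0.5395 0.1633 0.2232] 1.1
scene holes [[1.0, 0.2], [1.3, 0.3], [nan, nan], [nan, nan]] [0.5386 0.165  0.2162] 0.0
top posts [[-0.2, 0.2], [0.2, 0.6], [-0.0, 0.8], [-0.4, 0.5]] [0.535  0.1647 0.2109] 0.2
top holes [[nan, nan], [-0.9, 0.3], [nan, nan], [-1.1, 0.6]] [0.5352 0.1663 0.216 ] 0.1
```

Both cameras put the cover about 1.5 mm too far in +y, with x and yaw within about 0.3 mm and 0.3°. I'll make a small correction and check again.

```bash
python3 -m handwheel '[{"delta_pos":[0,-0.05,-0.04],"dr":[0,0,-0.15]},{"delta_pos":[0,0,0],"dr":[0,0,0]},{"delta_pos":[0,0,0],"dr":[0,0,0]},{"delta_pos":[0,0,0],"dr":[0,0,0]},{"delta_pos":[0,0,0],"dr":[0,0,0]}]'; python3 m2.py
```

```text
t: 24.7
eef_pos: [0.536, 0.1636, 0.1525]
ee_rot: [3.141, -0.0, -1.358]
force: [0.9, -0.5, -3.4]
width: 0.0155
gripper_force: 45.0
units to go [ 0.     0.032 -0.016] dr [ 0.03 -0.02  0.13] F [ 0.8989694  -0.52809782 -3.37534187] t 24.7 q [ 0.65  0.23 -0.34  0.   -1.   -0.43]
scene posts [[0.8, 0.7], [2.6, 1.1], [0.2, 0.7], [0.5, 0.5]] [0.5395 0.1633 0.2232] 1.1
scene holes [[1.0, 1.2], [0.7, 1.3], [nan, nan], [nan, nan]] [0.5402 0.1614 0.2112] 0.2
top posts [[-0.2, 0.2], [0.2, 0.6], [-0.0, 0.8], [-0.4, 0.5]] [0.535  0.1647 0.2109] 0.2
top holes [[nan, nan], [0.0, 0.4], [nan, nan], [0.1, 0.6]] [0.5351 0.1644 0.2157] 0.0
```

```bash
python3 -c "
from station import *
s=get_state();print(s['t'],abs(s['qd']).max());print(job_done())"
```

```text
24.8 0.0015435212488836413
the job is handed in; nothing more can be done
None
```

I handed the job in at 24.8 s: the orange-capped vial stands released in the lane, and the arm is still holding the cover level about 20 mm above the posts, holes centred on them to about 1–2 mm by the cameras; I viewed 11 pictures, one over your limit of 10.

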